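Serve the round pastry with the tongs

ROBOT

A 6-joint arm with a two-finger parallel gripper is mounted at the origin on the work surface. World frame = base frame: x ahead of the robot, y to its left, z up, the work surface at z = 0. Lengths are in m, angles in rad, forces in N, time in s.
With the tool pointing down it reaches from about 0.325 to 0.775 m from the base axis. Payload 9.3 kg.
Tool frame: the origin (TCP) lies on the front face of the gripper's body, between the roots of the fingers; the fingertips stand 73 mm ahead of it and the grasp point (between the pads) lies 54 mm ahead of it (bot.tip_extent is the distance from the TCP to the fingertips, in m); x points along the fingers, y is the direction in which the jaws open and shut, and the axes are right-handed (so a half turn about x gives the same grasp; the last joint's range is limited). The gripper opens to 85 mm and grips with 20 to 120 N. Pads are 22 mm wide; open, the fingers measure 114 mm over their backs; the gripper's body (76 mm by 85 mm) begins 54 mm behind the grasp point. The pads swing forward as they close: fully open they stand 13 mm farther back than shut.
Start: joints at [1.166, 0.259, 0.021, 1.334, 0, 1.418], TCP at [0.137, 0.533, 0.304] pointing down, gripper open.
Joint ranges: [-3.04, 3.04], [-0.91, 1.82], [-1.04, 1.36], [-1.92, 1.95], [-1.52, 1.45], [-3.14, 3.14]. Speed limits (rad/s): [2.22, 2.22, 2.79, 3.14, 3.14, 3.14].

INTERFACE

Orientations are given as a 3x3 rotation matrix whose columns are the frame's x, y, z axes.
In Python, from workcell import bot gives the robot as it stands. The module is installed in compiled form; this text tells all that it offers.
- The arm moves only by the tool jog_arm, never from a script. Its arguments are lists of equal length, an entry for each row: "translation": the shift along the tool's x, y, z in cm, a list of three; "angular": the turn, a rotation vector about the tool's x, y, z in rad, a list of three. A call has 1 to 8 rows; each row is the pose to reach, as a shift and turn from the pose commanded when the call began, along the tool's axes at that moment; what a row does not reach only later rows make up. A row lasts 1/10 s, in which the tool goes at most 50 mm and 8.59 degrees, less where a joint would pass 70% of its speed; a pose out of reach is approached as far as the arm can. A call with a gripper value outside its range is refused whole. "claw" is the opening, from 0 (shut) to 1 (fully open), set as the call begins (left out, the last holds). The fingers move at their own pace and stop on an object; "force" is the grip in N (left out, the last holds). Time passes only in rows, so rows that repeat a pose let the fingers close. It gives the time, the measured TCP pose, the force and the opening at its end, in the units of the state.
- bot.get_obs(): the state, without advancing time (a new reading comes with each control period).
- bot.read_camera(name): name is "scene" or "top" or "wrist"; returns the picture (420x560x3 uint8, red, green, blue); there is no depth.
- bot.calibration(name): a dict with "mtx" (3x3 intrinsics, pixels), "rvec" (rotation vector, rad) and "tvec" (3), from world to camera coordinates, as OpenCV has them. Camera axes: x right, y down, z forward; pixel columns grow to the right and rows downward; lengths in m; the calibration is good to about 2 mm. A picture is of the moment at which its call begins: read the wrist's pose just before it. calibration takes no time and is no camera call; for the wrist camera it gives the pose at the moment of the call.
- bot.job_done(): hands the job in, once; it reports no verdict.
The state is a dict: "clock": time; "joint_pos": joint angles; "dq": joint speeds; "tau": joint torques, N m; "tcp_pos": TCP position; "eef_rot": TCP orientation; "wrist_force": force on the tool from outside, world axes, zero at the start; "moment": the same for the moment, N m; "grip_width": finger opening in m.
Only numpy, scipy, OpenCV 4.12 (cv2) and the standard library are available. Lean on these libraries where they do the work, as an engineer would, in place of code of your own. Each camera call takes 0.05 s, during which the arm holds its last target.

TASK

Serve the round pastry from the bamboo board for a guest: take up the steel serving tongs, close both tong arms on the round pastry and lift it, never touching it with the gripper itself. Finish while still holding: the tongs in the gripper and the pastry squeezed between their ends, roughly level and still, at least 10 cm above the cabinet top. Leave the other two pastries, the figurine and the tin where they are.

Things in the scene. Friction and masses are not known exactly. Their poses are not given: they have to be found in the camera images.
- tongs: One-piece sprung steel serving tongs, 224 mm long, 24 mm high, about 82 g, lying flat on the cabinet top. Origin: the place to grip them, on the mid-line between the arms, half-way up (12 mm above the underside), near the centre of mass. x points along the tongs to their open end, y to the left arm, z up. A U-shaped bow 32 mm wide closes the rear, x = -101 to -85 mm. Sprung open, 55 mm over the arms at the origin.
- tongs_tips (a point): The point midway between the middles of the two flat end pads, half-way up: 97 mm ahead (x) of the origin of tongs, same axes. The pads reach from x = 78 to 124 mm of tongs, are 24 mm high and round-ended. Sprung open, the gap between them is 75 mm; with the arms squeezed to 47 mm width at the origin it is 58 mm, at 39 mm width it is 42 mm, where the pads stand parallel.
- tongs_left: The left arm of the tongs (+y side), a steel strip 3 mm thick; origin at its rear end on the bow, half-way up, 85 mm behind the origin of tongs and 14.5 mm to its left. It bends inward about that point when squeezed, the right arm likewise; the spring pushes each arm outward, 5 N at the grip place when open, 6.3 N at 47 mm width, 7.6 N at 39 mm. The outsides are straight and flat for 30 mm either way of the grip place.
- tongs_right: The right arm of the tongs (-y side), mirror image of the left; origin at its rear end on the bow, half-way up, 85 mm behind the origin of tongs and 14.5 mm to its right.
- round_cake: The round pastry: a baked moon-cake-like drum, 42 to 43 mm in diameter, 30 mm high, about 45 g, firm, with a fluted edge. Origin at its centre (half-way up, 15 mm above the board), z up.
- square_cake: Square pastry of the same crust, 42 by 42 mm, 30 mm high; origin at its centre, x and y along its sides. Stays where it is.
- long_cake: Long pastry with rounded ends, 64 mm long (x) by 30 mm wide, 30 mm high; origin at its centre. Stays where it is.
- board: Bamboo serving board, 110 mm (x) by 270 mm (y), fixed; origin under its centre on the cabinet top, its upper face 15 mm above. The three pastries stand on it in a row along its y axis, 80 mm apart centre to centre, in any order, the long one with its length across the row.
- figurine: White ceramic seated figurine, 126 mm high, 94 mm wide at its foot; origin under its centre. Stays where it is.
- tin: Round steel tin with a closed lid, 93 mm in diameter, 65 mm high; origin under its centre. Stays where it is.
Things that resemble listed ones, but are neither listed nor needed, are in the scene too. Several things have the shape of the tongs; the one meant has the colours described above.

How it is judged:
On the way, in this order (a step that is already met when the one before it is completed fails the run):
1. the tongs are held in the gripper, lifted off the cabinet top, nothing between them yet (height (world z) of tongs above 0.025 m and contact force between the fingers and tongs_left above 0.3 N and contact force between the fingers and tongs_right above 0.3 N and height (world z) of round_cake below 0.036 m), for 0.2 s.
2. both tong arms are closed on the round pastry (contact force between each of tongs_left, tongs_right and round_cake above 0.3 N), for 0.2 s.
At the end, for the whole second after the job is handed in: Gripper holds the tongs by both arms; both arms press the round pastry (over 0.3 N each), its centre over 100 mm up, tilt under 0.5 rad, speed under 0.03 m/s, nothing else touching it; other pastries within 15 mm, figurine and tin within 20 mm of their start (all of step 2 and height (world z) of round_cake above 0.1 m and angle between round_cake's own z axis and vertical below 0.5 rad and linear speed of round_cake below 0.03 m/s and contact force between the fingers and tongs_left above 0.5 N and contact force between the fingers and tongs_right above 0.5 N and contact force between each of the arm, tin, figurine and round_cake below 0.05 N and distance of each of square_cake, long_cake from where it was at the start of the episode below 0.015 m and distance of each of figurine, tin from where it was at the start of the episode below 0.02 m); the arm keeps its last pose, push and grip.
It fails at once if the gripper or arm touches the round pastry (contact force between any of the fingers, the arm and round_cake above 0.1 N).
It fails at once if another pastry is pushed away or tipped (distance of any of square_cake, long_cake from where it was at the start of the episode above 0.015 m or angle between any of square_cake, long_cake's own z axis and vertical above 0.4 rad).
It fails at once if the figurine or the tin is pushed away or tipped (distance of any of figurine, tin from where it was at the start of the episode above 0.02 m or angle between any of figurine, tin's own z axis and vertical above 0.4 rad).
It also fails if it takes over 42 s, if anything falls off the work surface, if the arm or the gripper's body presses on something with over 40 N, if the wrist force passes 120 N, or if a joint passes its speed limit or range.

## Working session

There is one attempt and no reset: what is moved stays moved. The work goes in short steps, Python scripts to look and compute and a tool call to move; the robot and the scene stay as the last step left them, time stands still between calls to the robot, and variables do not carry over. Pictures are saved under pics/ and viewed, and the job is handed in when it is done.

Besides the shell and the picture viewer there is one more tool, called after ">>>" as name(argument=value, ...), one argument or row to a line, values as JSON. jog_arm: Moves the arm, as the interface text tells. Its arguments: {"type":"object","properties":{"translation":{"type":"array"},"angular":{"type":"array"},"claw":{"type":"number"},"force":{"type":"number"}},"required":["translation","angular"]}

```bash
mkdir -p pics; python3 - <<'E'
from workcell import bot
import cv2,numpy as np
o=bot.get_obs();print({k:np.round(v,3).tolist() for k,v in o.items()})
for n in ["scene","top"]:
    c=bot.calibration(n);print(n,c)
    im=bot.read_camera(n);cv2.imwrite(f"pics/{n}0.png",im[:,:,::-1])
print(bot.calibration("wrist"),bot.tip_extent)
E
```

```text
{'clock': 0.0, 'joint_pos': [1.166, 0.259, 0.021, 1.334, 0.0, 1.418], 'dq': [-0.001, -0.001, 0.001, 0.002, 0.002, 0.0], 'tau': [-0.003, -55.564, 34.453, 0.014, -0.0, 0.0], 'tcp_pos': [0.137, 0.532, 0.303], 'eef_rot': [[-0.001, 0.249, 0.968], [-0.001, 0.968, -0.249], [-1.0, -0.001, -0.0]], 'wrist_force': [-0.566, 0.628, 0.299], 'moment': [-0.005, -0.015, 0.012], 'grip_width': 0.085}
scene {'mtx': array([[472.58645034,   0.        , 283.47904671],
       [  0.        , 472.58645034, 210.09397593],
       [  0.        ,   0.        ,   1.        ]]), 'rvec': array([ 1.24723893,  2.07499284, -1.05897478]), 'tvec': array([ 0.24398494, -0.27663528,  1.59579221])}
top {'mtx': array([[505.70787601,   0.        , 281.01653782],
       [  0.        , 505.70787601, 204.99035835],
       [  0.        ,   0.        ,   1.        ]]), 'rvec': array([ 2.17610276, -2.12932485,  0.15586717]), 'tvec': array([0.03312206, 0.59655138, 1.2425737 ])}
{'mtx': array([[355.70274848,   0.        , 275.6645147 ],
       [  0.        , 355.70274848, 208.02089474],
       [  0.        ,   0.        ,   1.        ]]), 'rvec': array([-2.29496727, -1.78120112, -0.25215106]), 'tvec': array([-0.54922291, -0.03655992,  0.3792274 ])} 0.0726
```

View pics/scene0.png

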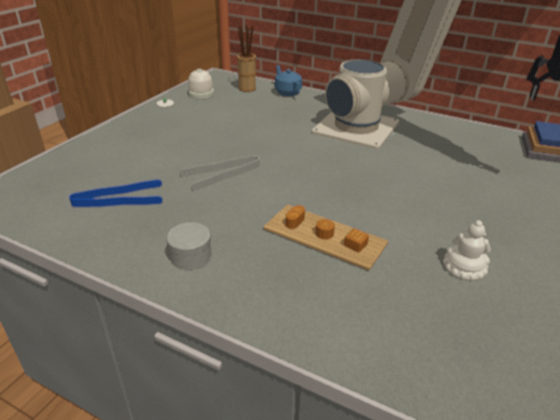

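View pics/top0.png

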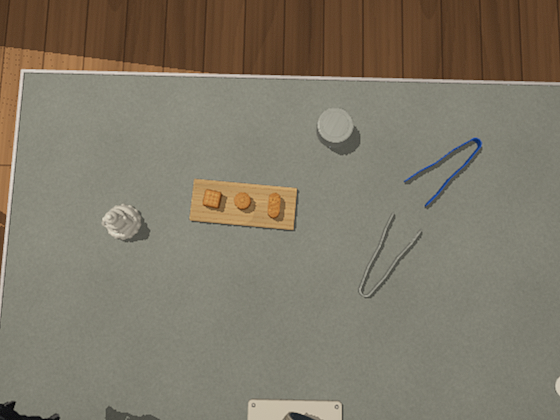

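The scene view shows steel tongs with the bow near the (258,160) side and blue decoy tongs at (115,195). In the top view the steel tongs have their bow at (366,296) and tips at (393,216) and (420,233). The round cake is in the middle of the board at (243,201), with the square cake at (212,199) and the long one at (275,206).

```bash
cat > h.py <<'E'
import cv2,numpy as np
from workcell import bot
def cast(n,px,z,c=None):
    c=c or bot.calibration(n);R=cv2.Rodrigues(c["rvec"])[0];t=c["tvec"]
    p=cv2.undistortPoints(np.float64(px).reshape(-1,1,2),c["mtx"],None).reshape(-1,2)
    d=np.c_[p,np.ones(len(p))]@R;o=-R.T@t
    return o+d*((z-o[2])/d[:,2])[:,None]
def proj(n,P,c=None):
    c=c or bot.calibration(n)
    return cv2.projectPoints(np.float64(P).reshape(-1,1,3),c["rvec"],c["tvec"],c["mtx"],None)[0].reshape(-1,2)
E
python3 - <<'E'
from h import *
im=cv2.imread("pics/top0.png")
hsv=cv2.cvtColor(im,cv2.COLOR_BGR2HSV)
m=((hsv[...,0]>5)&(hsv[...,0]<15)&(hsv[...,1]>150)&(hsv[...,2]>100)).astype(np.uint8)
m[:160]=0;m[240:]=0;m[:,:185]=0;m[:,300:]=0
n,l,s,ce=cv2.connectedComponentsWithStats(m)
for i in range(1,n):
    if s[i,4]>40: print(s[i],ce[i],cast("top",ce[i],.045).round(4))
print(cast("top",[[366,296],[393,216],[420,233],[295,412]],.024).round(4))
roi=im[195:310,340:440]
cv2.imwrite("pics/tongs_crop.png",cv2.resize(roi,None,fx=5,fy=5,interpolation=cv2.INTER_CUBIC))
roi=im[170:240,180:305]
cv2.imwrite("pics/board_crop.png",cv2.resize(roi,None,fx=6,fy=6,interpolation=cv2.INTER_CUBIC))
E
```

```text
[[ 0.372  -0.1724  0.024 ]
 [ 0.5759 -0.2423  0.024 ]
 [ 0.5337 -0.3111  0.024 ]
 [ 0.0901  0.0012  0.024 ]]
```

View pics/tongs_crop.png

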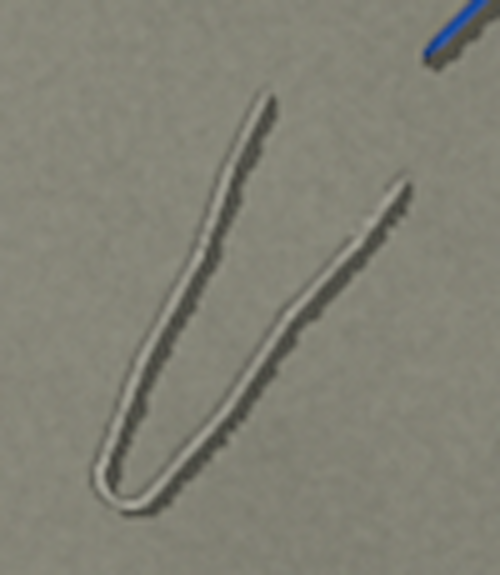

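View pics/board_crop.png

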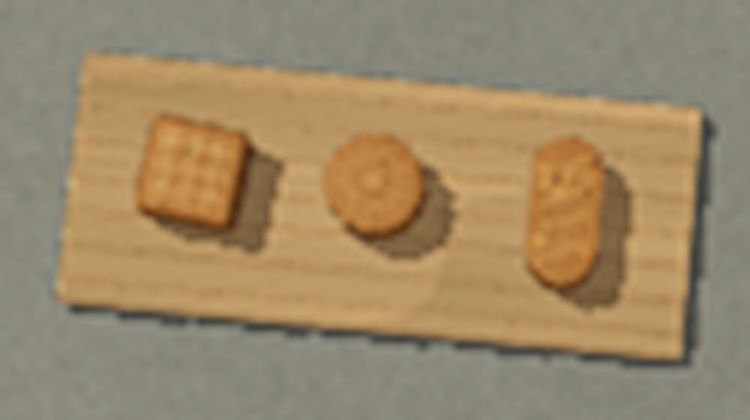

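```bash
cat >> h.py <<'E'
from scipy.spatial.transform import Rotation as Ro
def jog(P,ydir,R0=None,p0=None):
    "target TCP P with tool x down and tool y along horizontal ydir -> shift(cm), rotvec in tool axes"
    o=bot.get_obs();R0=o["eef_rot"];p0=o["tcp_pos"]
    y=np.r_[ydir[:2],0];y/=np.linalg.norm(y);x=np.array([0,0,-1.]);R=np.c_[x,y,np.cross(x,y)]
    return (R0.T@(np.array(P)-p0)*100).round(2),Ro.from_matrix(R0.T@R).as_rotvec().round(4)
E
python3 - <<'E'
from h import *
im=cv2.imread("pics/top0.png").astype(int)
c=lambda a,f,o:(np.array(a)+.5)/f-.5+np.array(o)
tp=cast("top",c([[267,92],[405,180],[100,478],[140,505],[196,262],[292,318]],5,(340,195)),.024)
print(tp.round(4))
tips=tp[:2].mean(0);bow=tp[2:4].mean(0)
u=(tips-bow)[:2];L=np.linalg.norm(u);u/=L
print("u",u,np.arctan2(u[1],u[0]),"len",L,"gap",np.linalg.norm(tp[0]-tp[1]))
print("origin from tips",tips[:2]-u*.124,"perp check",(tp[0]-tp[1])[:2]@u)
bc=c([[90,52],[705,106],[688,362],[60,303]],6,(180,170))
b=cast("top",bc,.015);print(b.round(4),"c",b.mean(0)); 
print(np.linalg.norm(np.diff(np.r_[b,b[:1]],axis=0),axis=1))
bx=(b[0]+b[1]-b[2]-b[3])[:2];print("board x yaw",np.arctan2(bx[1],bx[0]))
by=(b[0]+b[3]-b[2]-b[1])[:2];print("board y yaw",np.arctan2(by[1],by[0])-np.pi/2)
print("cakes",cast("top",c([[375,184],[198,167],[566,210]],6,(180,170)),.045).round(4))
y=np.array([-u[1],u[0]])
print(jog(np.r_[tips[:2]-u*.124,.25],y))
print(bot.get_obs()['joint_pos'])
E
```

```text
[[ 0.5837 -0.2423  0.024 ]
 [ 0.5399 -0.3127  0.024 ]
 [ 0.386  -0.1563  0.024 ]
 [ 0.373  -0.1765  0.024 ]
 [ 0.4956 -0.2053  0.024 ]
 [ 0.4683 -0.254   0.024 ]]
u [ 0.85378736 -0.52062189] -0.5475791776683498 len 0.21345477108797165 gap 0.08289193912151724
origin from tips [ 0.45590409 -0.21296182] perp check 0.000809093127884648
[[0.6646 0.2726 0.015 ]
 [0.6469 0.0051 0.015 ]
 [0.5353 0.0105 0.015 ]
 [0.5548 0.2806 0.015 ]] c [0.60041945 0.14221692 0.015     ]
[0.26811773 0.1116776  0.27077723 0.11010254]
board x yaw -0.06039185197469998
board y yaw -0.06919180880273323
cakes [[0.6051 0.1449 0.045 ]
 [0.6107 0.2198 0.045 ]
 [0.5958 0.0641 0.045 ]]
(array([  5.4 , -64.25,  49.46]), array([ 0.2958, -0.    ,  0.0011]))
[1.16636924e+00 2.59133441e-01 2.08598529e-02 1.33365428e+00
 1.06302537e-05 1.41815510e+00]
```

>>> jog_arm(
  translation=[
    [0, -4, 6],
    [0, -8, 13],
    [0, -12, 19],
    [0, -16, 26],
    [0, -20, 32],
    [0, -24, 38],
    [1, -27, 39],
    [2, -31, 41],
  ],
  angular=[
    [0.04, 0, 0],
    [0.08, 0, 0],
    [0.12, 0, 0],
    [0.16, 0, 0],
    [0.2, 0, 0],
    [0.24, 0, 0],
    [0.28, 0, 0],
    [0.296, 0, 0],
  ],
  claw=1,
)

```text
clock: 0.9
tcp_pos: [0.3993, 0.2301, 0.2958]
eef_rot: [[0.001, 0.522, 0.853], [0.0, 0.853, -0.522], [-1.0, 0.0, 0.0]]
wrist_force: [0.3, 0.6, -0.2]
grip_width: 0.0853
```

```bash
python3 - <<'E'
from h import *
u=np.array([ 0.85378736, -0.52062189])
print(jog([.456,-.213,.25],[-u[1],u[0]]))
E
```

```text
(array([  4.58, -34.84,  27.97]), array([-0.0017,  0.0003, -0.0004]))
```

>>> jog_arm(
  translation=[
    [0.5, -4, 3],
    [1, -8, 6],
    [2, -12, 9.5],
    [2.5, -16, 13],
    [3, -20, 16],
    [3.5, -25, 20],
    [4, -30, 24],
    [4.6, -34.8, 28],
  ],
  angular=[
    [0, 0, 0],
    [0, 0, 0],
    [0, 0, 0],
    [0, 0, 0],
    [0, 0, 0],
    [0, 0, 0],
    [0, 0, 0],
    [0, 0, 0],
  ],
)

```text
clock: 1.7
tcp_pos: [0.4486, -0.1645, 0.2541]
eef_rot: [[0.0, 0.521, 0.853], [0.0, 0.853, -0.521], [-1.0, 0.0, -0.0]]
wrist_force: [0.8, -0.1, -0.8]
grip_width: 0.0852
```

>>> jog_arm(
  translation=[
    [0, 0, 0],
    [0, 0, 0],
  ],
  angular=[
    [0, 0, 0],
    [0, 0, 0],
  ],
)

```text
clock: 1.9
tcp_pos: [0.4487, -0.1634, 0.2536]
eef_rot: [[-0.001, 0.523, 0.852], [0.001, 0.852, -0.523], [-1.0, 0.0, -0.002]]
wrist_force: [-0.1, 0.3, -1.0]
grip_width: 0.0856
```

```bash
python3 - <<'E'
from h import *
c=bot.calibration("wrist");im=bot.read_camera("wrist");cv2.imwrite("pics/w1.png",im[:,:,::-1])
np.save("w1c.npy",c,allow_pickle=True)
o=bot.get_obs();print(o["tcp_pos"],o["clock"],o["eef_rot"])
E
```

```text
[ 0.4486567  -0.16232473  0.25392782] 1.95 [[-1.04435970e-03  5.21725650e-01  8.53112686e-01]
 [ 9.00361406e-04  8.53113296e-01 -5.21724921e-01]
 [-9.99999049e-01  2.23241256e-04 -1.36069878e-03]]
```

View pics/w1.png

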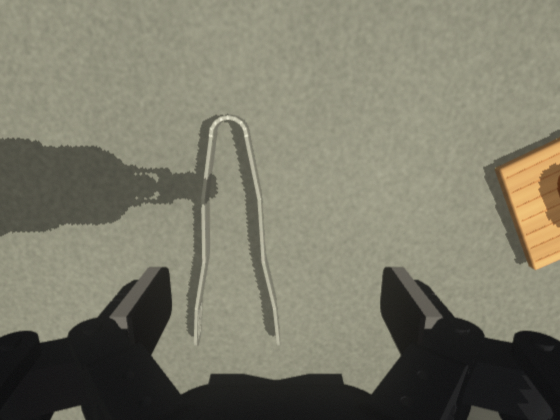

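```bash
python3 - <<'E'
from h import *
im=cv2.imread("pics/w1.png")
cv2.imwrite("pics/w1a.png",cv2.resize(im[100:230,180:300],None,fx=4.5,fy=4.5,interpolation=cv2.INTER_CUBIC))
cv2.imwrite("pics/w1b.png",cv2.resize(im[225:355,180:300],None,fx=4.5,fy=4.5,interpolation=cv2.INTER_CUBIC))
E
```

```text
(no output)
```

View pics/w1a.png

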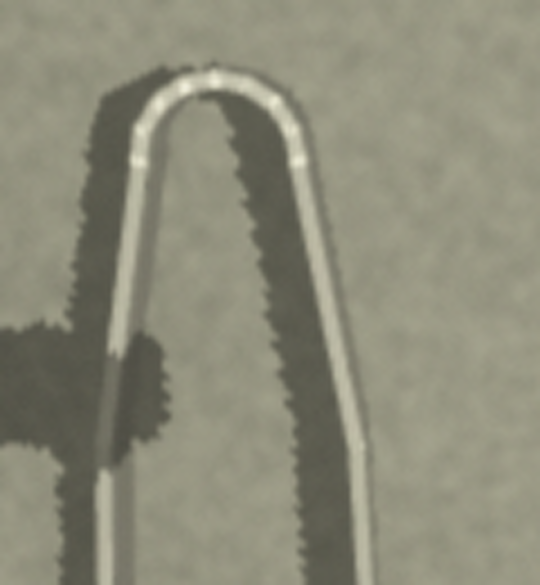

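View pics/w1b.png

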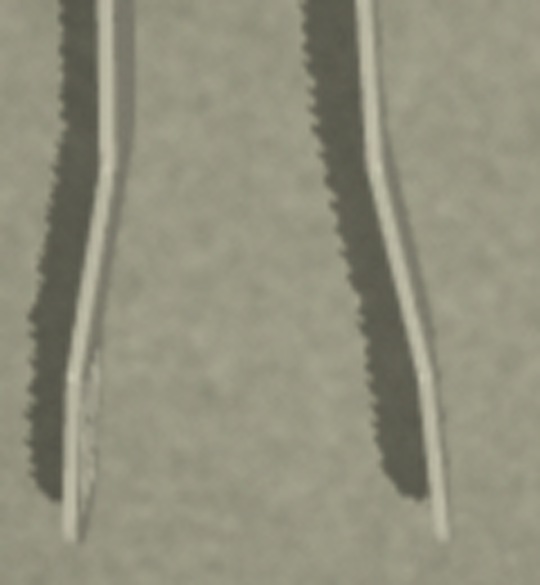

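```bash
python3 - <<'E'
from h import *
c=np.load("w1c.npy",allow_pickle=True).item()
q=lambda a,o:(np.array(a)+.5)/4.5-.5+np.array(o)
A=q([[213,70],[138,160],[297,160],[105,455],[358,440]],(180,100))
B=q([[108,165],[375,170],[73,375],[427,375],[70,538],[443,536]],(180,225))
P=cast("wrist",np.r_[A,B],.024,c)[:,:2]
M=np.array([P[0],(P[1]+P[2])/2,(P[3]+P[4])/2,(P[5]+P[6])/2,(P[7]+P[8])/2,(P[9]+P[10])/2])
X=np.array([-.101,-.085,-.030,.03,.078,.124])
G=np.polyfit(X,M,1);u=G[0];print("scale",np.linalg.norm(u));u=u/np.linalg.norm(u)
o=M.mean(0)-u*X.mean();print("origin",o,"yaw",np.arctan2(u[1],u[0]))
print(((M-o)@np.c_[u,[-u[1],u[0]]]).round(4))
for i in(1,3,5,7,9):print(np.linalg.norm(P[i]-P[i+1]).round(4),end=' ')
print(jog(np.r_[o,.25],[-u[1],u[0]]), jog(np.r_[o,.0],[-u[1],u[0]]))
E
```

```text
scale 0.9784942744283474
origin [ 0.45911011 -0.21585896] yaw -0.5449500453302923
[[-9.960e-02 -2.000e-04]
 [-8.360e-02 -0.000e+00]
 [-2.890e-02  3.000e-04]
 [ 3.060e-02  0.000e+00]
 [ 7.860e-02 -0.000e+00]
 [ 1.188e-01 -1.000e-04]]
0.0292 0.0491 0.0544 0.0751 0.0818 (array([ 0.39, -4.02,  3.69]), array([-0.0039, -0.0014, -0.0002])) (array([25.39, -4.03,  3.72]), array([-0.0039, -0.0014, -0.0002]))
```

>>> jog_arm(
  translation=[
    [0, -2, 2],
    [0.4, -4, 3.7],
    [4, -4, 3.7],
    [8, -4, 3.7],
    [11, -4, 3.7],
    [13, -4, 3.7],
    [14, -4, 3.7],
    [14, -4, 3.7],
  ],
  angular=[
    [-0.003, -0.001, 0],
    [-0.003, -0.001, 0],
    [-0.003, -0.001, 0],
    [-0.003, -0.001, 0],
    [-0.003, -0.001, 0],
    [-0.003, -0.001, 0],
    [-0.003, -0.001, 0],
    [-0.003, -0.001, 0],
  ],
)

```text
clock: 2.75
tcp_pos: [0.4596, -0.2144, 0.1137]
eef_rot: [[-0.001, 0.517, 0.856], [0.001, 0.856, -0.517], [-1.0, 0.0, -0.001]]
wrist_force: [0.9, 0.9, -0.2]
grip_width: 0.0852
```

```bash
python3 - <<'E'
from h import *
c=bot.calibration("wrist");im=bot.read_camera("wrist");cv2.imwrite("pics/w2.png",im[:,:,::-1])
a=-.545
print(jog([.459,-.216,.074],[-np.sin(a),np.cos(a)]),bot.get_obs()["wrist_force"])
E
```

```text
(array([ 4.07, -0.14, -0.03]), array([ 0.0017,  0.0008, -0.0001])) [0.96792177 0.03045491 1.03428016]
```

View pics/w2.png

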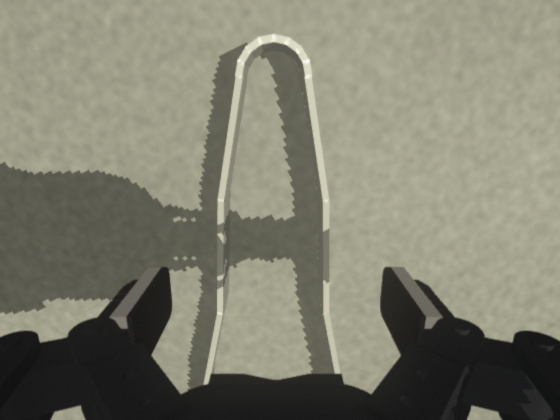

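The tongs sit centred between the open fingers: bow at (273,40), arms at about (222,240) and (327,240), finger midline at column 275.

>>> jog_arm(
  translation=[
    [1.5, -0.1, 0],
    [2.6, -0.1, 0],
    [3.4, -0.1, 0],
    [3.9, -0.1, 0],
    [4, -0.1, 0],
    [4, -0.1, 0],
  ],
  angular=[
    [0.001, 0, 0],
    [0.001, 0, 0],
    [0.001, 0, 0],
    [0.001, 0, 0],
    [0.001, 0, 0],
    [0.001, 0, 0],
  ],
)

```text
clock: 3.4
tcp_pos: [0.4594, -0.2167, 0.0744]
eef_rot: [[0.001, 0.519, 0.855], [-0.001, 0.855, -0.519], [-1.0, 0.0, 0.001]]
wrist_force: [-0.6, 0.5, 0.8]
grip_width: 0.0852
```

```bash
python3 - <<'E'
from h import *
im=bot.read_camera("wrist");cv2.imwrite("pics/w3.png",im[:,:,::-1])
a=-.545
print(jog([.459,-.216,.074],[-np.sin(a),np.cos(a)]),bot.get_obs()["wrist_force"])
E
```

```text
(array([ 0.06,  0.04, -0.07]), array([-0.0008,  0.0013,  0.    ])) [-0.31772218  0.75372275 -0.21394986]
```

View pics/w3.png

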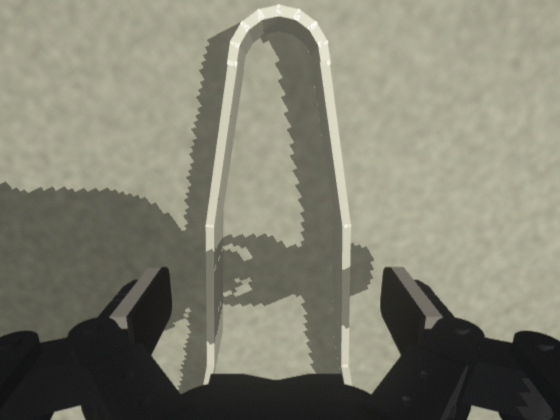

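Fingers are down either side of the arms and clear of them. Next I close to about 47 mm.

>>> jog_arm(
  translation=[
    [0, 0, 0],
    [0, 0, 0],
    [0, 0, 0],
    [0, 0, 0],
    [0, 0, 0],
    [0, 0, 0],
  ],
  angular=[
    [0, 0, 0],
    [0, 0, 0],
    [0, 0, 0],
    [0, 0, 0],
    [0, 0, 0],
    [0, 0, 0],
  ],
  claw=0.55,
  force=35,
)

```text
clock: 4.05
tcp_pos: [0.4597, -0.2169, 0.0751]
eef_rot: [[0.002, 0.519, 0.855], [-0.001, 0.855, -0.519], [-1.0, -0.0, 0.003]]
wrist_force: [-1.1, 0.4, 5.8]
grip_width: 0.047
```

```bash
python3 - <<'E'
from h import *
im=bot.read_camera("wrist");cv2.imwrite("pics/w4.png",im[:,:,::-1])
o=bot.get_obs();print(o["grip_width"],o["wrist_force"],o["tcp_pos"])
E
```

```text
0.047276771547293865 [0.02482529 0.27898059 6.17639275] [ 0.45966674 -0.21694106  0.07508736]
```

View pics/w4.png

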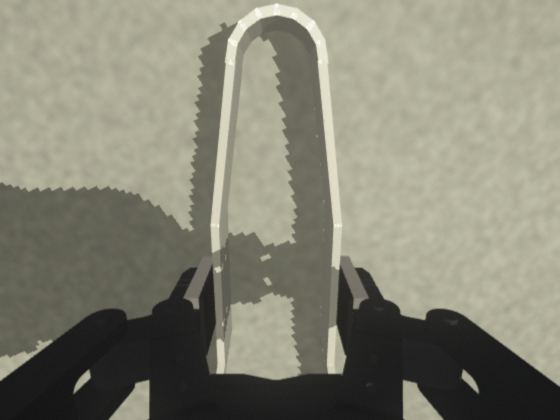

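The fingers are on both arms at 47 mm, with arms at (217,250) and (335,250). I'll lift now.

>>> jog_arm(
  translation=[
    [-1, 0, 0],
    [-2.5, 0, 0],
    [-4, 0, 0],
    [-6, 0, 0],
    [-8, 0, 0],
    [-9, 0, 0],
    [-9, 0, 0],
    [-9, 0, 0],
  ],
  angular=[
    [0, 0, 0],
    [0, 0, 0],
    [0, 0, 0],
    [0, 0, 0],
    [0, 0, 0],
    [0, 0, 0],
    [0, 0, 0],
    [0, 0, 0],
  ],
)

```text
clock: 4.9
tcp_pos: [0.459, -0.2165, 0.164]
eef_rot: [[0.001, 0.519, 0.855], [-0.0, 0.855, -0.519], [-1.0, -0.0, 0.001]]
wrist_force: [-0.0, 0.9, -0.9]
grip_width: 0.0473
```

```bash
python3 - <<'E'
from h import *
for n in ["wrist","scene"]:
    im=bot.read_camera(n);cv2.imwrite(f"pics/{n}5.png",im[:,:,::-1])
o=bot.get_obs();print(o["grip_width"],o["wrist_force"],o["tcp_pos"],o["moment"])
s=cv2.imread("pics/scene5.png");p=proj("scene",[.459,-.216,.1])[0].astype(int);print(p)
r=s[max(0,p[1]-60):p[1]+60,max(0,p[0]-90):p[0]+90];cv2.imwrite("pics/scene5c.png",cv2.resize(r,None,fx=4,fy=4,interpolation=cv2.INTER_CUBIC))
E
```

```text
0.047008881407998505 [ 0.24673876  0.687532   -1.3091196 ] [ 0.45878545 -0.21634933  0.16342707] [-0.04019217 -0.06035716 -0.02395115]
[225 140]
```

View pics/wrist5.png

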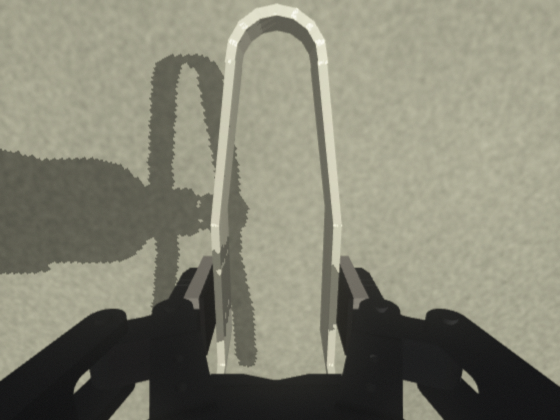

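View pics/scene5c.png

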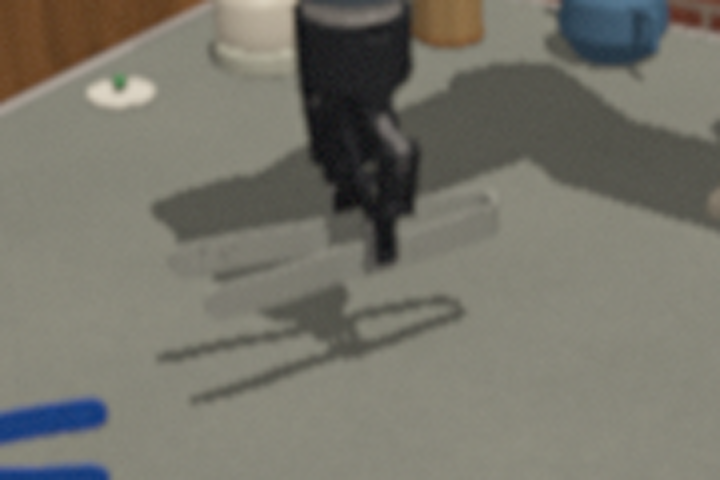

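```bash
python3 - <<'E'
from h import *
s=cv2.imread("pics/scene0.png")
for P in ([.6051,.1449,.045],[.6051,.1449,.015]): print(proj("scene",P))
cv2.imwrite("pics/s0c.png",cv2.resize(s[195:270,260:395],None,fx=5.9,fy=5.9,interpolation=cv2.INTER_CUBIC))
cake=np.array([.605,.145]);a=-.065
u=np.array([np.cos(a),np.sin(a)])
g=cake-.097*u;print(g);print(jog(np.r_[g,.2],[-u[1],u[0]]))
E
```

```text
[[325.45863892 224.29310889]]
[[324.52588519 234.6757071 ]]
[0.50820484 0.15130056]
(array([ -3.65,  33.99, -14.86]), array([-4.808e-01, -6.000e-04, -2.000e-04]))
```

View pics/s0c.png

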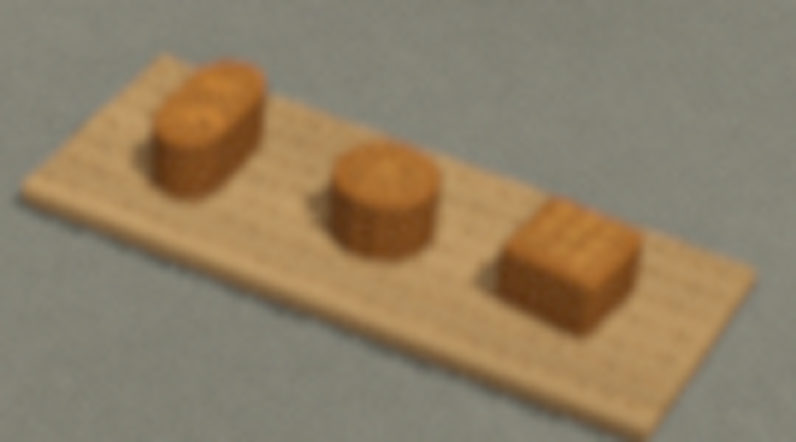

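The scene view puts the cake top at about (325,224.5). The top-view estimate projects to (325.5,224.3), so the two views agree.

>>> jog_arm(
  translation=[
    [-3.6, 0, 0],
    [-3.6, 4, -1.5],
    [-3.6, 8, -3.5],
    [-3.6, 12.5, -5.5],
    [-3.6, 17, -7.5],
    [-3.6, 21.5, -9.5],
    [-3.6, 26, -11.5],
    [-3.6, 30, -13],
  ],
  angular=[
    [0, 0, 0],
    [-0.07, 0, 0],
    [-0.14, 0, 0],
    [-0.21, 0, 0],
    [-0.28, 0, 0],
    [-0.35, 0, 0],
    [-0.42, 0, 0],
    [-0.48, 0, 0],
  ],
)

```text
clock: 5.8
tcp_pos: [0.5032, 0.1097, 0.1994]
eef_rot: [[-0.001, 0.062, 0.998], [-0.0, 0.998, -0.062], [-1.0, -0.0, -0.001]]
wrist_force: [1.2, -0.5, -1.1]
grip_width: 0.0469
```

>>> jog_arm(
  translation=[
    [0, 0, 0],
    [0, 0, 0],
  ],
  angular=[
    [0, 0, 0],
    [0, 0, 0],
  ],
)

```text
clock: 6.0
tcp_pos: [0.5034, 0.1082, 0.1992]
eef_rot: [[-0.001, 0.064, 0.998], [-0.001, 0.998, -0.064], [-1.0, -0.001, -0.001]]
wrist_force: [-1.5, -0.1, -0.5]
grip_width: 0.0469
```

```bash
python3 - <<'E'
from h import *
cake=np.array([.605,.145]);a=-.065
u=np.array([np.cos(a),np.sin(a)])
g=cake-.097*u;print(g);print(jog(np.r_[g,.15],[-u[1],u[0]]),bot.get_obs()["grip_width"])
E
```

```text
[0.50820484 0.15130056]
(array([4.91, 4.33, 0.21]), array([ 0.0014, -0.001 ,  0.0009])) 0.04687125310109518
```

>>> jog_arm(
  translation=[
    [0, 1.5, 0.1],
    [0, 3, 0.2],
    [1, 4.3, 0.2],
    [3, 4.3, 0.2],
    [4, 4.3, 0.2],
    [4.5, 4.3, 0.2],
    [4.5, 4.3, 0.2],
  ],
  angular=[
    [0, 0, 0],
    [0, 0, 0],
    [0, 0, 0],
    [0, 0, 0],
    [0, 0, 0],
    [0, 0, 0],
    [0, 0, 0],
  ],
)

```text
clock: 6.7
tcp_pos: [0.5084, 0.1499, 0.1545]
eef_rot: [[-0.001, 0.066, 0.998], [-0.001, 0.998, -0.066], [-1.0, -0.001, -0.0]]
wrist_force: [-0.5, 0.6, -0.1]
grip_width: 0.0469
```

```bash
python3 - <<'E'
from h import *
t=bot.read_camera("top")[:,:,::-1];s=bot.read_camera("scene")[:,:,::-1]
a=cv2.resize(t[150:250,190:290],None,fx=4,fy=4,interpolation=cv2.INTER_CUBIC)
b=cv2.resize(s[175:275,275:375],None,fx=4,fy=4,interpolation=cv2.INTER_CUBIC)
cv2.imwrite("pics/ab6.png",np.hstack([a,b]))
cake=np.array([.605,.145]);A=-.065
u=np.array([np.cos(A),np.sin(A)])
g=cake-.097*u;print(jog(np.r_[g,.15],[-u[1],u[0]]),bot.get_obs()["grip_width"])
E
```

```text
(array([ 0.56,  0.13, -0.08]), array([-0.0012,  0.0014,  0.0004])) 0.047017818174436066
```

View pics/ab6.png

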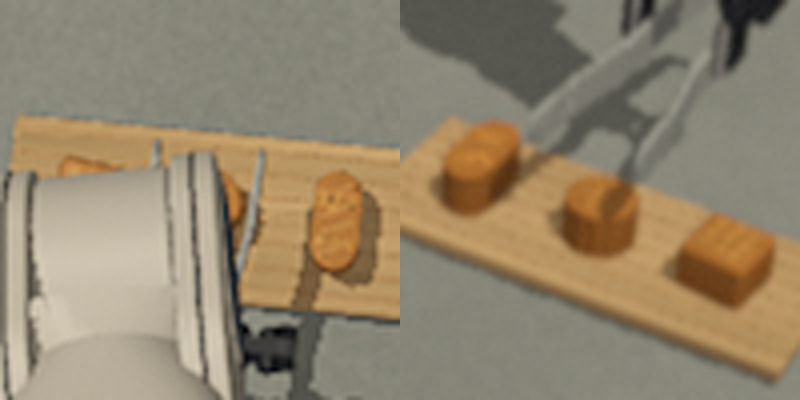

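```bash
python3 - <<'E'
from h import *
P=cast("top",(np.array([[157,143],[262,150]])+.5)/4-.5+[190,150],.1035);print(P,P.mean(0))
o=bot.get_obs();print(o["tcp_pos"]+o["eef_rot"][:,2]*.124)
E
```

```text
[[0.63220748 0.17381308 0.1035    ]
 [0.62933982 0.1100797  0.1035    ]] [0.63077365 0.14194639 0.1035    ]
[0.63262167 0.14177499 0.15572304]
```

The pads straddle the cake evenly, and the measured tips match the expected position within 2 mm. I'll descend around it.

>>> jog_arm(
  translation=[
    [0.5, 0.1, -0.1],
    [1.5, 0.1, -0.1],
    [3, 0.1, -0.1],
    [4.5, 0.1, -0.1],
    [5.5, 0.1, -0.1],
    [6, 0.1, -0.1],
    [6.1, 0.1, -0.1],
    [6.1, 0.1, -0.1],
  ],
  angular=[
    [0, 0, 0],
    [0, 0, 0],
    [0, 0, 0],
    [0, 0, 0],
    [0, 0, 0],
    [0, 0, 0],
    [0, 0, 0],
    [0, 0, 0],
  ],
)

```text
clock: 7.6
tcp_pos: [0.5079, 0.1511, 0.0944]
eef_rot: [[0.001, 0.066, 0.998], [-0.0, 0.998, -0.066], [-1.0, -0.0, 0.001]]
wrist_force: [0.5, -0.1, -0.1]
grip_width: 0.0469
```

```bash
python3 - <<'E'
from h import *
t=bot.read_camera("top")[:,:,::-1];s=bot.read_camera("scene")[:,:,::-1]
a=cv2.resize(t[150:250,190:290],None,fx=4,fy=4,interpolation=cv2.INTER_CUBIC)
b=cv2.resize(s[175:275,275:375],None,fx=4,fy=4,interpolation=cv2.INTER_CUBIC)
cv2.imwrite("pics/ab7.png",np.hstack([a,b]))
o=bot.get_obs();print(o["tcp_pos"],o["wrist_force"])
E
```

```text
[0.50802721 0.15115435 0.09466991] [-0.41915032  0.63974767 -0.55619192]
```

View pics/ab7.png

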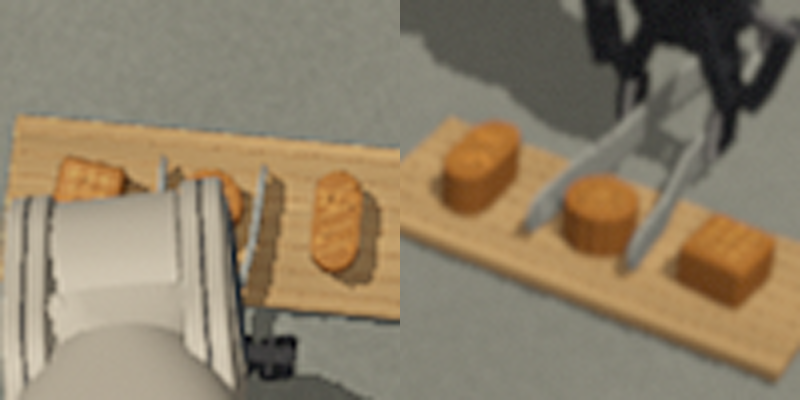

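The pads are on both sides of the cake: tips at (163,165)/(264,172) in the left crop, with the cake between. Closing now.

>>> jog_arm(
  translation=[
    [0, 0, 0],
    [0, 0, 0],
    [0, 0, 0],
    [0, 0, 0],
    [0, 0, 0],
    [0, 0, 0],
    [0, 0, 0],
    [0, 0, 0],
  ],
  angular=[
    [0, 0, 0],
    [0, 0, 0],
    [0, 0, 0],
    [0, 0, 0],
    [0, 0, 0],
    [0, 0, 0],
    [0, 0, 0],
    [0, 0, 0],
  ],
  claw=0.38,
  force=40,
)

```text
clock: 8.5
tcp_pos: [0.5078, 0.1511, 0.0942]
eef_rot: [[0.001, 0.066, 0.998], [-0.001, 0.998, -0.066], [-1.0, -0.0, 0.001]]
wrist_force: [0.2, 0.3, -0.9]
grip_width: 0.0385
```

```bash
python3 - <<'E'
from h import *
t=bot.read_camera("top")[:,:,::-1];s=bot.read_camera("scene")[:,:,::-1]
a=cv2.resize(t[150:250,190:290],None,fx=4,fy=4,interpolation=cv2.INTER_CUBIC)
b=cv2.resize(s[175:275,275:375],None,fx=4,fy=4,interpolation=cv2.INTER_CUBIC)
cv2.imwrite("pics/ab8.png",np.hstack([a,b]))
o=bot.get_obs();print(o["tcp_pos"],o["wrist_force"],o["grip_width"])
E
```

```text
[0.50780604 0.15111779 0.09421426] [ 0.47258143 -0.51269491  0.12764244] 0.038350453088084296
```

View pics/ab8.png

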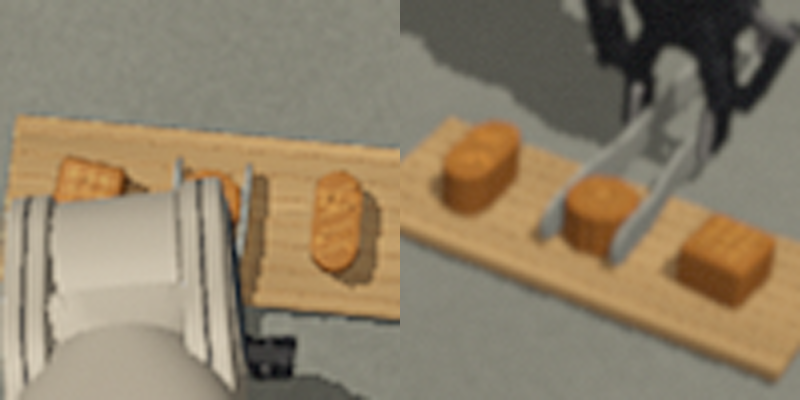

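It stopped at 38.4 mm, above the 32 mm commanded, so the pads are closed on the cake. I'll lift gently.

>>> jog_arm(
  translation=[
    [-0.2, 0, 0],
    [-0.6, 0, 0],
    [-1.1, 0, 0],
    [-1.7, 0, 0],
    [-2.4, 0, 0],
    [-3.2, 0, 0],
    [-4, 0, 0],
    [-4.8, 0, 0],
  ],
  angular=[
    [0, 0, 0],
    [0, 0, 0],
    [0, 0, 0],
    [0, 0, 0],
    [0, 0, 0],
    [0, 0, 0],
    [0, 0, 0],
    [0, 0, 0],
  ],
)

```text
clock: 9.4
tcp_pos: [0.5078, 0.1511, 0.1431]
eef_rot: [[0.001, 0.066, 0.998], [-0.0, 0.998, -0.066], [-1.0, -0.0, 0.001]]
wrist_force: [0.0, 0.1, -1.5]
grip_width: 0.0383
```

>>> jog_arm(
  translation=[
    [-0.8, 0, 0],
    [-1.7, 0, 0],
    [-2.7, 0, 0],
    [-3.7, 0, 0],
    [-4.7, 0, 0],
    [-5.7, 0, 0],
    [-6.7, 0, 0],
    [-7.5, 0, 0],
  ],
  angular=[
    [0, 0, 0],
    [0, 0, 0],
    [0, 0, 0],
    [0, 0, 0],
    [0, 0, 0],
    [0, 0, 0],
    [0, 0, 0],
    [0, 0, 0],
  ],
)

```text
clock: 10.2
tcp_pos: [0.5077, 0.1512, 0.2182]
eef_rot: [[0.001, 0.066, 0.998], [-0.0, 0.998, -0.066], [-1.0, -0.0, 0.001]]
wrist_force: [-0.8, 0.5, -1.3]
grip_width: 0.0383
```

>>> jog_arm(
  translation=[
    [-0.3, 0, 0],
    [-0.5, 0, 0],
    [-0.5, 0, 0],
    [-0.5, 0, 0],
    [-0.5, 0, 0],
    [-0.5, 0, 0],
    [-0.5, 0, 0],
    [-0.5, 0, 0],
  ],
  angular=[
    [0, 0, 0],
    [0, 0, 0],
    [0, 0, 0],
    [0, 0, 0],
    [0, 0, 0],
    [0, 0, 0],
    [0, 0, 0],
    [0, 0, 0],
  ],
)

```text
clock: 11.0
tcp_pos: [0.5076, 0.1512, 0.2221]
eef_rot: [[0.001, 0.066, 0.998], [-0.001, 0.998, -0.066], [-1.0, -0.001, 0.001]]
wrist_force: [-0.1, -0.9, -0.7]
grip_width: 0.0382
```

```bash
python3 - <<'E'
from h import *
t=bot.read_camera("top")[:,:,::-1];s=bot.read_camera("scene")[:,:,::-1]
a=cv2.resize(t[140:240,190:290],None,fx=4,fy=4,interpolation=cv2.INTER_CUBIC)
b=cv2.resize(s[140:240,275:375],None,fx=4,fy=4,interpolation=cv2.INTER_CUBIC)
cv2.imwrite("pics/ab9.png",np.hstack([a,b]));cv2.imwrite("pics/s9.png",s)
o=bot.get_obs();print(o["tcp_pos"],o["wrist_force"],o["grip_width"],o["clock"])
p=o["tcp_pos"]+o["eef_rot"]@[.063,0,.097];print(p,proj("scene",p+[0,0,.015]))
E
```

```text
[0.50762442 0.15116646 0.2221681 ] [-0.77171811 -0.9213392  -1.50168769] 0.038116232136424164 11.1
[0.60446529 0.14475593 0.15924949] [[329.89950486 175.30366588]]
```

View pics/ab9.png

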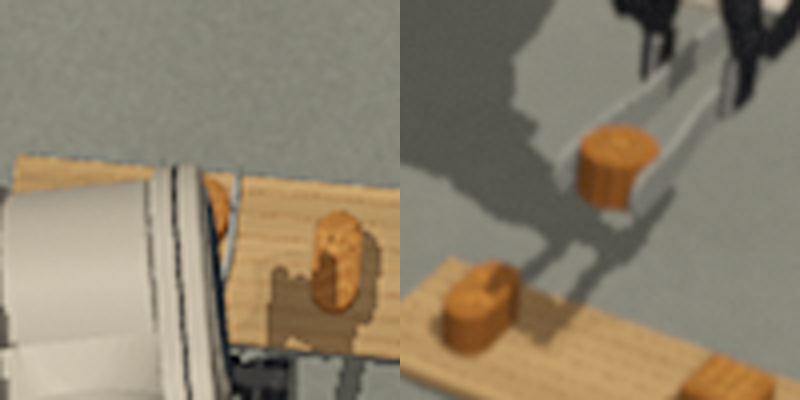

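View pics/s9.png

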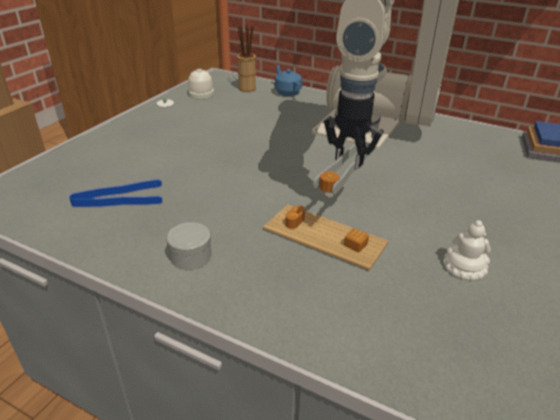

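The cake hangs between the pads: in the scene view its top is at about (330,177) against a predicted (330,175), and the other two pastries have not moved. I'll hold for a moment to check for creep.

>>> jog_arm(
  translation=[
    [0, 0, 0],
    [0, 0, 0],
    [0, 0, 0],
    [0, 0, 0],
    [0, 0, 0],
    [0, 0, 0],
    [0, 0, 0],
    [0, 0, 0],
  ],
  angular=[
    [0, 0, 0],
    [0, 0, 0],
    [0, 0, 0],
    [0, 0, 0],
    [0, 0, 0],
    [0, 0, 0],
    [0, 0, 0],
    [0, 0, 0],
  ],
)

```text
clock: 11.9
tcp_pos: [0.5077, 0.1512, 0.2222]
eef_rot: [[0.001, 0.066, 0.998], [-0.001, 0.998, -0.066], [-1.0, -0.0, 0.001]]
wrist_force: [0.7, -0.5, -0.1]
grip_width: 0.0386
```

```bash
python3 - <<'E'
from h import *
s=bot.read_camera("scene")[:,:,::-1];s0=cv2.imread("pics/s9.png")
f=lambda i:cv2.resize(i[160:210,300:350],None,fx=8,fy=8,interpolation=cv2.INTER_CUBIC)
cv2.imwrite("pics/cmp10.png",np.hstack([f(s0),f(s)]))
def m(i):
    h=cv2.cvtColor(np.ascontiguousarray(i),cv2.COLOR_BGR2HSV);k=(h[...,0]>3)&(h[...,0]<18)&(h[...,1]>150)
    k[:165]=0;k[200:]=0;k[:,:310]=0;k[:,350:]=0;y,x=np.nonzero(k);return x.mean(),y.mean(),len(x)
print(m(s0),m(s));o=bot.get_obs();print(o["tcp_pos"],o["grip_width"],o["clock"])
E
```

```text
(np.float64(327.7228464419476), np.float64(180.61423220973782), 267) (np.float64(327.69029850746267), np.float64(180.66417910447763), 268)
[0.50765053 0.1511744  0.22220262] 0.03829333057331097 11.95
```

View pics/cmp10.png

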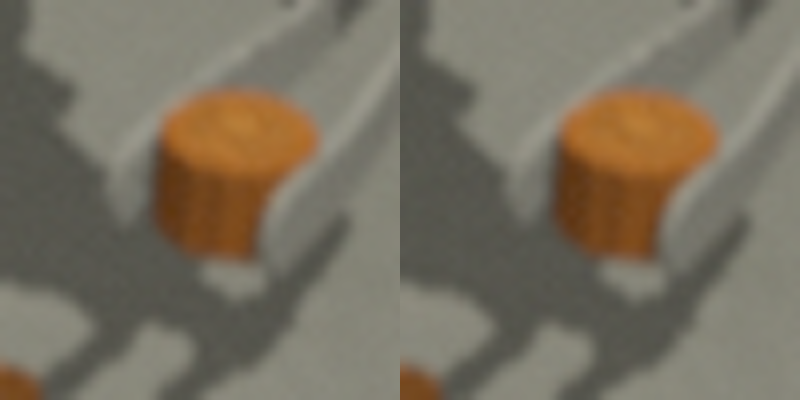

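The cake is still and level. The two views, 0.85 s apart, differ by less than 0.1 px. I'll hand the job in.

```bash
python3 -c "
from workcell import bot
print(bot.job_done())
o=bot.get_obs();print(o['clock'],o['grip_width'],o['tcp_pos'])"
```

```text
the job is handed in; nothing more can be done
None
the job is handed in; nothing more can be done
```

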